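# Slide a clog sole under the leaf spring of a tacking jig

### The job

Load the wooden clog sole into the tacking jig: press it down firmly with your fingertips on the cork pad of its heel and, keeping it pressed flat on the bed, slide it toe first under the leaf spring until the toe is fully home against the stop. Then take the hand away. Do not grip or lift the sole or push it by its end, do not let its heel come up, and leave the other things on the bench where they are.

Things in the scene. Friction and masses are not known exactly. Their poses are not given: they have to be found in the camera images.
- jig: The tacking jig, fixed to the bench: plywood base 510 x 170 mm, smooth bed 18 mm above the bench. Origin under its centre at bench level; +x is the sliding direction, towards the stop; z up. Two low wooden fences (tops 28 mm above the bench) leave a channel 92 mm wide on the centre line. A stop block 60 mm long, 64 mm wide, 43 mm high over the bed stands at the +x end.
- stop (a point): Centre of the stop block's face at bed level: where the toe of the sole must come to rest. 185 mm along the jig's x from its origin.
- leaf (a joint): The leaf spring, a steel strip 34 mm wide screwed on top of the stop block and sloping down from it back over the bed, against the sliding direction. Value: angle by which it is lifted, 0 when free, about 0.12 rad with the sole beneath it. Stiffness about 0.7 N per mm of lift at its bend, about 9 N when the sole is in.
- bend (a point): The spring's bend, on its underside in mid-width: the lowest point, which rubs on the sole. 95 mm before the stop face and 17 mm above the bed when free. From here the nose turns up like a ski and ends 133 mm before the stop face, 29 mm above the bed. The spring pushes the toe down as it enters and would rock the heel up if that were not pressed down.
- sole: The sole to load: a plain wooden clog sole loose on the bed between the fences, toe to the stop. 250 mm long, 87 mm wide at the ball, 76 at the heel, 0.2 to 0.3 kg. Origin at mid-length on the tread plane, x to the toe, z up. Top 46 mm high at the heel, 28 at the forepart; it stands on heel and ball, the toe turns up 13 mm. Underside and bed are waxed: friction about 0.2.
- heel_seat (a point): Centre of the top of the flat cork pad on the heel, the place to press: 90 mm behind the sole's origin, 46 mm above the bed. The pad is 62 mm long and up to 64 mm wide; it grips the fingertips (friction about 1), so that pressing 12 to 20 N drags the sole along. The bare wood is slippery.
- toe (a point): The foremost point of the toe, projected down to the tread plane: 125 mm ahead of the sole's origin. At the start it is 12 to 52 mm short of the end of the spring's nose.
- mate: The other sole of the pair, a mirror image, lying loose on the bench beside the jig, off its -y side. Leave alone. Origin at mid-length on the bench.
- last: A wooden shoe last, 250 mm long, 98 mm high, standing loose on the bench near the jig's stop end, -y side. Leave alone. Origin under its middle.
- hammer: A hammer 240 mm long, lying loose on the bench along the jig's +y side. Leave alone. Origin under its middle.
- tin: A closed round tin, 68 mm across, 75 mm high, standing loose on the bench on the jig's +y side near the stop end. Leave alone. Origin at the centre of its underside.

How it is judged:
On the way:
1. the toe goes under the leaf spring while the fingertips press firmly on the top of the sole (x of toe in the frame of jig above 0.095 m and contact force between the fingers and sole above 4 N and x of the grasp point in the frame of sole above -0.12 m and z of the grasp point in the frame of sole above 0.05 m), for 0.2 s.
At the end, for the whole second after the job is handed in: The toe is within 4 mm of the stop face and 15 mm of the centre line; the sole lies straight in the channel (within 0.12 rad), flat on the bed (within 0.03 rad and 4 mm), at rest, with the leaf spring on top of it (lifted more than 0.06 rad) (x of toe in the frame of jig above 0.181 m and y of toe in the frame of jig between -0.015 and 0.015 m and angle between the x axis of sole and the x axis of jig, either way round below 0.12 rad and angle between sole's own z axis and vertical below 0.03 rad and z of sole in the frame of jig between 0.014 and 0.022 m and value of joint leaf above 0.06 rad and linear speed of sole below 0.01 m/s); the robot touches nothing.
It fails at once if the sole is rocked or lifted off the bed: it tilts by more than 0.05 rad or rises more than 8 mm (angle between sole's own z axis and vertical above 0.05 rad or z of sole in the frame of jig above 0.026 m).
It fails at once if the sole is gripped, or pushed by its end or sides: the fingers reach below its top beside it (contact force between the fingers and sole above 1 N and z of the grasp point in the frame of sole below 0.05 m).
It fails at once if the other sole, the last, the hammer or the tin is moved more than 15 mm (distance of any of mate, last, hammer, tin from where it was at the start of the episode above 0.015 m).
It also fails if it takes over 48 s, if anything falls off the work surface, if the arm or the gripper's body presses on something with over 40 N, if the wrist force passes 120 N, or if a joint passes its speed limit or range.

### The arm

A 6-joint arm with a two-finger parallel gripper is mounted at the origin on the work surface. World frame = base frame: x ahead of the robot, y to its left, z up, the work surface at z = 0. Lengths are in m, angles in rad, forces in N, time in s.
With the tool pointing down it reaches from about 0.375 to 0.9 m from the base axis. Payload 3.1 kg.
Tool frame: the origin (TCP) lies between the finger pads; the fingertips stand 8 mm ahead of it and the grasp point (between the pads) lies 11 mm behind it; z points along the fingers, y is the line along which they close (so a half turn about z gives the same grasp; the last joint's range is limited). The gripper opens to 85 mm and grips with 20 to 120 N. Pads are 22 mm wide; open, the fingers measure 114 mm over their backs; the gripper's body (76 mm by 85 mm) begins 54 mm behind the grasp point. The pads swing forward as they close: fully open they stand 13 mm farther back than shut.
Start: joints at [-1.431, 0.527, 1.433, -0, 1.181, -0.178], TCP at [0.196, -0.593, 0.239] pointing down, gripper open.
Joint ranges: [-3.08, 3.08], [-0.75, 2.2], [0.22, 2.44], [-1.43, 4.57], [0, 2.65], [-2.85, 2.85]. Speed limits (rad/s): [2.79, 2.79, 3.14, 3.14, 3.14, 3.14].

### API

Orientations are given as a unit quaternion [x, y, z, w].
In Python, from station import readout, cams, sign_off gives the robot as it stands.
- The arm moves only by the tool send_rows, never from a script. Its argument "commands" is text: rows parted by semicolons, each of 5 numbers parted by spaces: the finger opening in mm, from 0 to 85.4, then the shift along the tool's x, y, z each as a share of 0.02 m, from -1 to 1, then the turn about the tool's z as a share of 4 degrees, from -1 to 1. In form: grip dx dy dz spin; .... A call has 1 to 20 rows; each row shifts and turns the commanded pose from where the row before left it, along the tool's axes as they then stand; what a row does not reach is not made up. A row lasts 1/12 s, in which the tool goes at most 41.7 mm and 7.16 degrees, less where a joint would pass 70% of its speed; a pose out of reach is approached as far as the arm can. A call with a number of a shift or a turn outside -1 to 1 is refused whole. A call with a gripper value outside its range is refused whole. The fingers move at their own pace and stop on an object; "grip_force" is the grip in N (left out, the last holds). Time passes only in rows, so rows that do not move let the fingers close. It gives the time, the measured TCP pose, the force, the opening and the grip force at its end, in the units of the state.
- readout.sense(): the state, without advancing time (a new reading comes with each control period).
- cams.snapshot(name): name is "scene" or "top" or "wrist"; returns a dict with "pixels" (384x512x3 uint8, red, green, blue), "intrinsics" (3x3 intrinsics, pixels), "eye" and "rotation" of the camera in the world. Camera axes: x right, y down, z forward; pixel columns grow to the right and rows downward; lengths in m; the calibration is good to about 2 mm. A picture is of the moment at which its call begins. There is no depth.
- sign_off(): hands the job in; it is judged then, once.
The state is a dict: "t": time; "q": joint angles; "qd": joint speeds; "tau": joint torques, N m; "tcp_pos": TCP position; "tool_rot": TCP orientation; "force": force on the tool from outside, world axes, zero at the start; "ft_torque": the same for the moment, N m; "finger_gap": opening from 0.0 (shut) to 1.0 (fully open); "gripper_force": force on a finger pad.
Only numpy, scipy, OpenCV 4.12 (cv2) and the standard library are available. Lean on these libraries where they do the work, as an engineer would, in place of code of your own. Each camera call takes 0.05 s, during which the arm holds its last target. There are 200 camera calls.

## Working session

There is one attempt and no reset: what is moved stays moved. The work goes in short steps, Python scripts to look and compute and a tool call to move; the robot and the scene stay as the last step left them, time stands still between calls to the robot, and variables do not carry over. Pictures are saved under pics/ and viewed, at most 10 in all, crops included, and the job is handed in when it is done.

Besides the shell and the picture viewer there is one more tool, called after ">>>" as name(argument=value, ...) on one line, values as JSON. send_rows: Moves the arm, as the interface text tells. Its arguments: {"type":"object","properties":{"commands":{"type":"string"},"grip_force":{"type":"number"}},"required":["commands"]}

```bash
mkdir -p pics; cat > h.py <<'E'
import numpy as np,cv2
from station import readout,cams
def snap(n,f):
    s=cams.snapshot(n); cv2.imwrite('pics/'+f,s['pixels'][:,:,::-1]); 
    np.savez('pics/'+f+'.npz',K=s['intrinsics'],e=s['eye'],R=s['rotation'])
def ray(f,u,v,z):
    d=np.load('pics/'+f+'.npz'); r=d['R']@np.linalg.inv(d['K'])@[u,v,1]; return d['e']+r*(z-d['e'][2])/r[2]
def proj(f,p):
    d=np.load('pics/'+f+'.npz'); c=d['K']@d['R'].T@(np.array(p)-d['e']); return c[:2]/c[2]
E
python3 - <<'E'
from h import *
snap('top','top1.png');snap('scene','sc1.png')
a=cv2.imread('pics/top1.png');print(readout.sense()['tool_rot'],readout.sense()['force'])
d=np.load('pics/top1.png.npz');print(d['e'],d['R'],d['K'])
E
```

```text
[ 9.87325408e-01  1.58705880e-01  3.79041470e-05 -9.89940929e-04] [-0.79963481  0.15748266  0.52315095]
[0.47935543 0.06847892 1.04415281] [-0.70591996  0.70740081 -0.0289999   0.02049648] [[392.48642449   0.         249.48388089]
 [  0.         392.48642449 195.53710339]
 [  0.           0.           1.        ]]
```

View pics/top1.png

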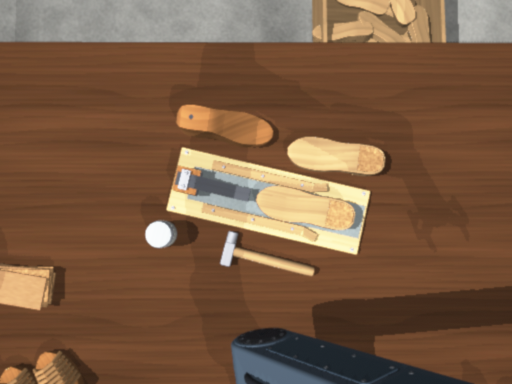

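View pics/sc1.png

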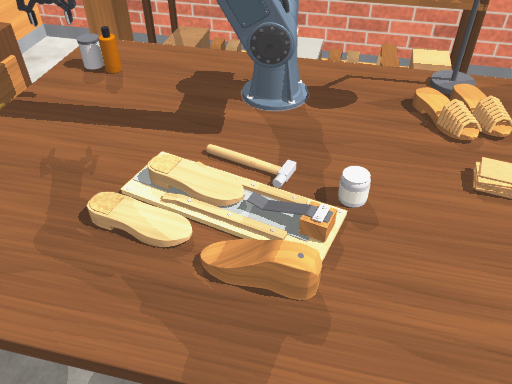

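The top view shows the jig with its corners near (182,149), (369,190), (357,253) and (167,211). The sole's toe is near (257,200), its cork pad near (341,214), and the stop is at the left. The rotation comes as a quaternion, so I'll convert it and enlarge the picture.

```bash
sed -i "s/R=s\['rotation'\]/R=Rotation.from_quat(s['rotation']).as_matrix() if np.size(s['rotation'])==4 else s['rotation']/; 1a from scipy.spatial.transform import Rotation" h.py
python3 - <<'E'
from h import *
snap('top','top2.png')
f='top2.png'
d=np.load('pics/'+f+'.npz');print(d['R'].round(3))
c=[ray(f,u,v,.018) for u,v in [(182,149),(369,190),(357,253),(167,211)]]
print(np.round(c,4),[np.linalg.norm(c[i]-c[i-1]).round(3) for i in range(4)])
print('pad',ray(f,341,214,.064))
a=cv2.imread('pics/'+f)[140:260,160:375];cv2.imwrite('pics/c2.png',cv2.resize(a,None,fx=3.7,fy=3.7,interpolation=cv2.INTER_CUBIC))
E
```

```text
[[-0.003 -0.998  0.07 ]
 [-1.     0.002 -0.012]
 [ 0.012 -0.07  -0.997]]
[[ 0.6747  0.2337  0.018 ]
 [ 0.5654 -0.2587  0.018 ]
 [ 0.4009 -0.2235  0.018 ]
 [ 0.5113  0.2712  0.018 ]] [np.float64(0.168), np.float64(0.504), np.float64(0.168), np.float64(0.507)]
pad [ 0.50138469 -0.17230617  0.064     ]
```

View pics/c2.png

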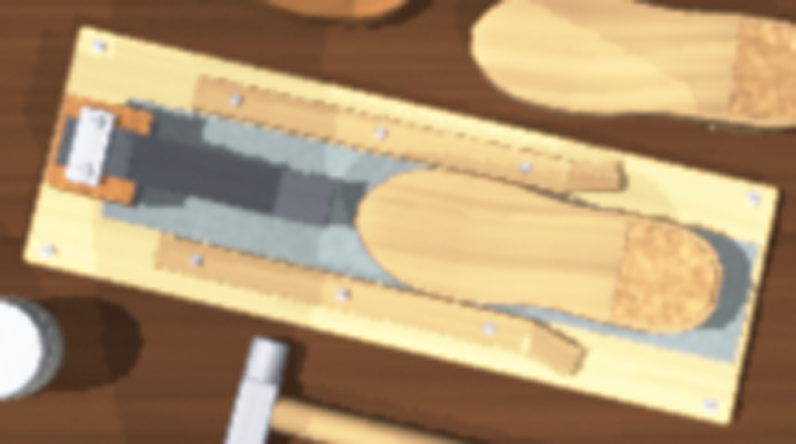

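The crop gives finer corners. The toe is at (357,215), and the cork pad runs from its front edge at (618,270) to its rear at (720,278). The nose end is near (330,203). Next I'll work out the jig frame and the move.

```bash
cat > geo.py <<'E'
from h import *
f='top2.png'
P=lambda u,v,z:ray(f,u/3.7+160-.35,v/3.7+140-.35,z)[:2]
c=np.array([P(80,28,.018),P(778,187,.018),P(730,423,.018),P(25,262,.018)])
o=c.mean(0); x=(c[0]+c[3]-c[1]-c[2]); yaw=np.arctan2(x[1],x[0])
X=np.array([np.cos(yaw),np.sin(yaw)]);Y=np.array([-X[1],X[0]])
J=lambda p:np.array([(p[:2]-o)@X,(p[:2]-o)@Y])
E
python3 - <<'E'
from geo import *
print('o',o,'yaw',np.degrees(yaw),[np.linalg.norm(c[i]-c[i-1]).round(3) for i in range(4)])
print('toe',J(P(357,215,.04)),'padfront',J(P(618,270,.064)),'rear',J(P(720,278,.064)),'padcorners',J(P(627,222,.064)),J(P(611,318,.064)))
print('stop face',J(P(142,160,.061)),'noseend',J(P(330,203,.047)))
s=readout.sense();print(s['tcp_pos'],J(s['tcp_pos']))
R=Rotation.from_quat(s['tool_rot']).as_matrix();print(R.round(3),s['force'],s['finger_gap'])
E
```

```text
o [0.53883618 0.00601365] yaw 77.0239433703337 [np.float64(0.171), np.float64(0.51), np.float64(0.171), np.float64(0.509)]
toe [0.03356272 0.00240695] padfront [-0.14642923  0.00107665] rear [-0.21499422 -0.00901648] padcorners [-0.14560702 -0.03208603] [-0.14856609  0.03378088]
stop face [ 1.84517594e-01 -9.53752703e-05] noseend [ 0.05361609 -0.00103873]
[ 0.19585434 -0.59296924  0.23853706] [-0.66070171  0.19972553]
[[ 0.95   0.313 -0.   ]
 [ 0.313 -0.95   0.002]
 [ 0.    -0.002 -1.   ]] [0.18479151 0.0863051  0.03607289] 0.9992930610156188
```

>>> send_rows(commands="0 1 -0.735 0 0;0 1 -0.735 0 0;0 1 -0.735 0 0;0 1 -0.735 0 0;0 1 -0.735 0 0;0 1 -0.735 0 0;0 1 -0.735 0 0;0 1 -0.735 0 0;0 1 -0.735 0 0;0 1 -0.735 0 0;0 1 -0.735 0 0;0 1 -0.735 0 0;0 1 -0.735 0 0;0 1 -0.735 0 0;0 1 -0.735 0 0;0 1 -0.735 0.5 0;0 1 -0.735 0.5 0;0 1 -0.735 0.5 0;0 1 -0.735 0.5 0;0 1 -0.735 0.5 0")

```text
t: 1.82
tcp_pos: [0.4841, -0.1878, 0.1887]
tool_rot: [0.987, 0.159, -0.0, -0.0]
force: [0.1, -0.6, -0.5]
finger_gap: 0.0
gripper_force: 0.0
```

>>> send_rows(commands="0 1 -0.735 0.5 0;0 0 0 0 1;0 0 0 0 1;0 0 0 0 1;0 0 0 0 1;0 0 0 0 1;0 0 0 0 1;0 0 0 0 1;0 0 0 0 0.8;0 0 0 0 0;0 0 0 0 0;0 0 0 0 0")

```text
t: 2.82
tcp_pos: [0.4979, -0.1686, 0.1792]
tool_rot: [0.994, -0.112, -0.0, -0.0]
force: [-0.1, -0.7, 0.1]
finger_gap: 0.004
gripper_force: 0.0
```

```bash
python3 - <<'E'
from geo import *
s=readout.sense();print(s['tcp_pos'],J(s['tcp_pos']),s['force'],s['finger_gap'],s['q'])
R=Rotation.from_quat(s['tool_rot']).as_matrix();print(R.round(3));print('tool y in jig deg',np.degrees(np.arctan2(R[1,1],R[0,1])-yaw))
E
```

```text
[ 0.49792223 -0.16863903  0.17922181] [-0.17937972  0.00065199] [-0.06753193 -0.68700478  0.06226281] 0.003904956917886714 [-5.39316039e-01  4.79500994e-01  1.74163302e+00  2.24231767e-05
  9.20727856e-01  1.25603130e+00]
[[ 0.975 -0.223 -0.   ]
 [-0.223 -0.975  0.   ]
 [-0.    -0.    -1.   ]]
tool y in jig deg -179.89054724579017
```

On target. Next, descend to about 9 mm above the cork.

>>> send_rows(commands="0 0 0 1 0;0 0 0 1 0;0 0 0 1 0;0 0 0 1 0;0 0 0 0.5 0;0 0 0 0.3 0;0 0 0 0.1 0;0 0 0 0 0;0 0 0 0 0")

```text
t: 3.57
tcp_pos: [0.4985, -0.169, 0.082]
tool_rot: [0.994, -0.113, 0.001, 0.0]
force: [0.7, 0.2, 0.6]
finger_gap: 0.0
gripper_force: 0.0
```

```bash
python3 - <<'E'
from geo import *
s=readout.sense();print(s['tcp_pos'],J(s['tcp_pos']),s['force'])
snap('scene','sc3.png')
a=cv2.imread('pics/sc3.png')[90:270,80:370];cv2.imwrite('pics/c3.png',cv2.resize(a,None,fx=2.7,fy=2.7,interpolation=cv2.INTER_CUBIC))
E
```

```text
[ 0.49854764 -0.16899855  0.0820294 ] [-1.79589627e-01 -3.81756475e-05] [0.72985906 0.18390107 0.56746323]
```

View pics/c3.png

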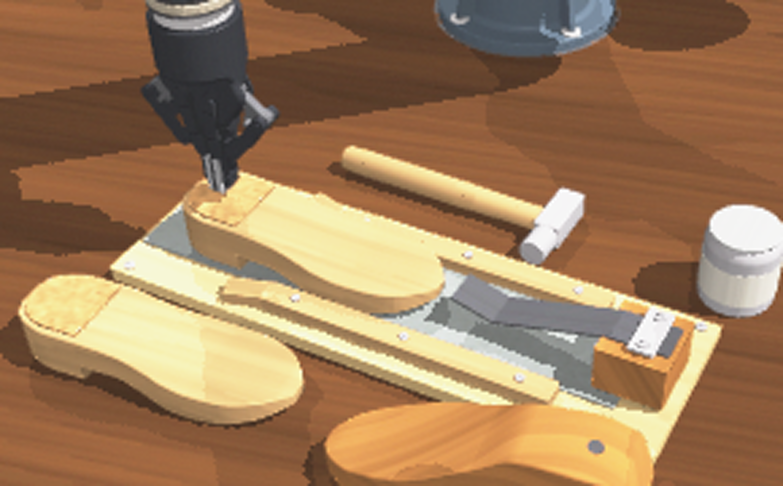

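The closed fingertips, near (222,190) in the crop, hover just above the middle of the cork pad. The sole is undisturbed and nothing else is near the hand. Next, descend in small steps until they touch.

>>> send_rows(commands="0 0 0 0.2 0;0 0 0 0.15 0;0 0 0 0.1 0;0 0 0 0.05 0;0 0 0 0 0;0 0 0 0 0")

```text
t: 4.12
tcp_pos: [0.4982, -0.1687, 0.0726]
tool_rot: [0.994, -0.113, 0.0, 0.0]
force: [-1.1, 0.8, 10.6]
finger_gap: 0.002
gripper_force: 5.1
```

>>> send_rows(commands="0 0 0 0.02 0;0 0 0 0 0;0 0 0 0 0")

```text
t: 4.37
tcp_pos: [0.4982, -0.1687, 0.0726]
tool_rot: [0.994, -0.113, 0.0, 0.0]
force: [-2.7, 1.6, 13.1]
finger_gap: 0.003
gripper_force: 6.5
```

>>> send_rows(commands="0 0 0 0.03 0;0 0 0 0 0;0 -0.1 0 0 0;0 0 0 0 0;0 0 0 0 0")

```text
t: 4.78
tcp_pos: [0.4979, -0.1689, 0.0725]
tool_rot: [0.994, -0.113, 0.002, 0.001]
force: [0.7, 1.7, 13.8]
finger_gap: 0.007
gripper_force: 7.3
```

I put that slide on the wrong axis (2 mm sideways), so I'll undo it and then start the real slide along -y.

>>> send_rows(commands="0 0.1 0 0 0;0 0 0 0.02 0;0 0 -0.1 0 0;0 0 -0.1 0 0;0 0 -0.1 0 0;0 0 -0.1 0 0;0 0 -0.1 0 0;0 0 0 0 0")

```text
t: 5.45
tcp_pos: [0.503, -0.1609, 0.0725]
tool_rot: [0.994, -0.112, 0.004, 0.002]
force: [0.4, -2.1, 16.5]
finger_gap: -0.003
gripper_force: 7.7
```

```bash
python3 - <<'E'
from geo import *
s=readout.sense();print(s['tcp_pos'],J(s['tcp_pos']),s['force'])
E
```

```text
[ 0.50302486 -0.16092957  0.07251763] [-0.17072137 -0.00258923] [ 0.39188337 -2.09665058 16.51946699]
```

>>> send_rows(commands="0 0 -0.15 0 0;0 0 -0.15 0 0;0 0 -0.15 0 0;0 0 -0.15 0 0;0 0 -0.15 0 0;0 0 -0.15 0 0;0 0 -0.1 0 0;0 0 0 0 0")

```text
t: 6.12
tcp_pos: [0.5076, -0.1412, 0.0725]
tool_rot: [0.994, -0.112, 0.004, 0.002]
force: [-0.3, -0.2, 15.6]
finger_gap: 0.001
gripper_force: 7.7
```

```bash
python3 - <<'E'
from geo import *
s=readout.sense();print(s['tcp_pos'],J(s['tcp_pos']),s['force'])
R=Rotation.from_quat(s['tool_rot']).as_matrix();print(R.round(3))
snap('top','top4.png')
a=cv2.imread('pics/top4.png')[140:260,160:375];cv2.imwrite('pics/c4.png',cv2.resize(a,None,fx=3.7,fy=3.7,interpolation=cv2.INTER_CUBIC))
E
```

```text
[ 0.50763598 -0.14124886  0.07253347] [-0.15050782 -0.00266341] [-0.33608953 -0.21895401 15.55147416]
[[ 0.975 -0.223  0.007]
 [-0.223 -0.975 -0.005]
 [ 0.008  0.003 -1.   ]]
```

View pics/c4.png

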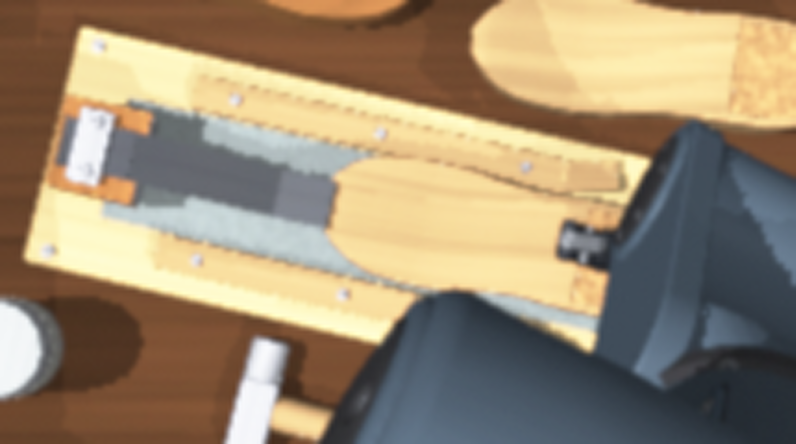

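The toe edge has gone beneath the spring's nose at (332,205), and the pad front moved about 28 mm with the hand, so it isn't slipping. Continue, pressing slightly harder.

>>> send_rows(commands="0 0 -0.15 0.02 0;0 0 -0.15 0 0;0 0 -0.15 0 0;0 0 -0.15 0 0;0 0 -0.15 0 0;0 0 -0.15 0 0;0 0 -0.1 0 0;0 0 0 0 0")

```text
t: 6.83
tcp_pos: [0.5126, -0.1223, 0.0725]
tool_rot: [0.994, -0.112, 0.004, 0.002]
force: [-0.5, -3.5, 17.3]
finger_gap: -0.005
gripper_force: 8.8
```

>>> send_rows(commands="0 0 -0.15 0.02 0;0 0 -0.15 0 0;0 0 -0.15 0 0;0 0 -0.15 0 0;0 0 -0.15 0 0;0 0 -0.15 0 0;0 0 -0.1 0 0;0 0 0 0 0")

```text
t: 7.5
tcp_pos: [0.5176, -0.1034, 0.0725]
tool_rot: [0.994, -0.112, 0.005, 0.003]
force: [0.2, -5.4, 19.2]
finger_gap: -0.001
gripper_force: 9.7
```

>>> send_rows(commands="0 0 -0.15 0 0;0 0 -0.15 0 0;0 0 -0.15 0 0;0 0 -0.15 0 0;0 0 -0.15 0 0;0 0 -0.15 0 0;0 0 -0.1 0 0;0 0 0 0 0")

```text
t: 8.17
tcp_pos: [0.522, -0.0836, 0.0725]
tool_rot: [0.994, -0.112, 0.005, 0.002]
force: [-1.0, -4.8, 20.1]
finger_gap: 0.0
gripper_force: 9.8
```

```bash
python3 - <<'E'
from geo import *
s=readout.sense();print(s['tcp_pos'],J(s['tcp_pos']),s['force'])
snap('top','top5.png')
a=cv2.imread('pics/top5.png')[140:260,160:375];cv2.imwrite('pics/c5.png',cv2.resize(a,None,fx=3.7,fy=3.7,interpolation=cv2.INTER_CUBIC))
E
```

```text
[ 0.52199836 -0.08358873  0.07248924] [-0.09109512 -0.00371181] [-1.00749681 -4.83630525 20.10353403]
```

View pics/c5.png

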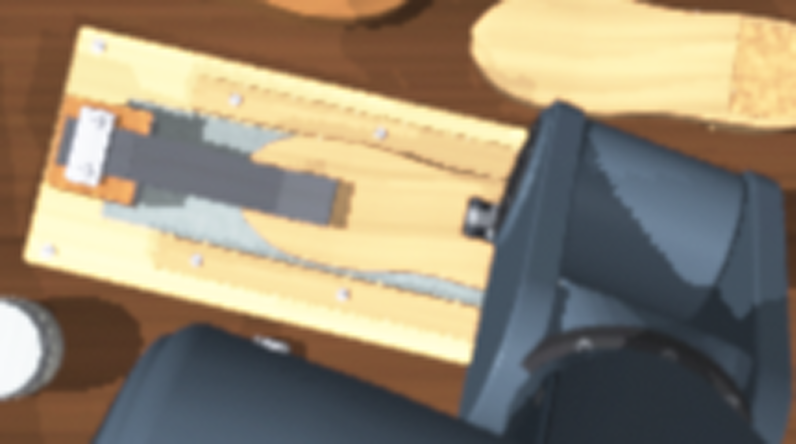

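The toe is well under the spring: its edges show at (250,160) and (250,225), the sole is straight, and the tip is still on the cork. About 60 mm is left.

>>> send_rows(commands="0 -0.02 -0.15 -0.02 0;0 -0.02 -0.15 0 0;0 -0.02 -0.15 0 0;0 -0.02 -0.15 0 0;0 0 -0.15 0 0;0 0 -0.15 0 0;0 0 -0.15 0 0;0 0 -0.15 0 0;0 0 -0.15 0 0;0 0 -0.15 0 0;0 0 -0.15 0 0;0 0 -0.15 0 0;0 0 -0.15 0 0;0 0 -0.15 0 0;0 0 -0.15 0 0;0 0 -0.1 0 0;0 0 0 0 0")

```text
t: 9.63
tcp_pos: [0.5305, -0.037, 0.0725]
tool_rot: [0.994, -0.112, 0.004, 0.002]
force: [-1.9, -5.3, 17.8]
finger_gap: -0.003
gripper_force: 8.8
```

```bash
python3 - <<'E'
from geo import *
s=readout.sense();print(s['tcp_pos'],J(s['tcp_pos']),s['force'],s['force'][:2]@X)
E
```

```text
[ 0.53045728 -0.0369783   0.07249978] [-0.04377554 -0.00148864] [-1.85073088 -5.30393356 17.79231276] -5.584062477097618
```

>>> send_rows(commands="0 0 -0.1 0 0;0 0 -0.1 0 0;0 0 -0.1 0 0;0 0 -0.1 0 0;0 0 -0.1 0 0;0 0 -0.1 0 0;0 0 0 0 0")

```text
t: 10.22
tcp_pos: [0.5331, -0.0254, 0.0725]
tool_rot: [0.994, -0.112, 0.004, 0.002]
force: [-1.7, -6.3, 17.7]
finger_gap: -0.004
gripper_force: 8.8
```

>>> send_rows(commands="0 0 -0.05 0 0;0 0 -0.05 0 0;0 0 0 0 0")

```text
t: 10.47
tcp_pos: [0.5335, -0.0237, 0.0725]
tool_rot: [0.994, -0.112, 0.004, 0.002]
force: [-1.5, -6.7, 18.4]
finger_gap: 0.002
gripper_force: 8.8
```

>>> send_rows(commands="0 0 -0.05 0 0;0 0 -0.05 0 0;0 0 0 0 0")

```text
t: 10.72
tcp_pos: [0.5339, -0.0218, 0.0725]
tool_rot: [0.994, -0.112, 0.004, 0.002]
force: [-0.8, -5.7, 18.2]
finger_gap: 0.002
gripper_force: 8.8
```

>>> send_rows(commands="0 0 -0.05 0 0;0 0 -0.05 0 0;0 0 0 0 0")

```text
t: 10.97
tcp_pos: [0.5342, -0.0204, 0.0725]
tool_rot: [0.994, -0.111, 0.004, 0.002]
force: [-2.0, -9.0, 17.6]
finger_gap: 0.002
gripper_force: 8.8
```

>>> send_rows(commands="0 0 -0.05 0 0;0 0 -0.05 0 0;0 0 0 0 0")

```text
t: 11.22
tcp_pos: [0.5346, -0.0191, 0.0725]
tool_rot: [0.994, -0.111, 0.004, 0.003]
force: [-1.8, -11.5, 17.1]
finger_gap: -0.001
gripper_force: 8.8
```

The drag force is rising, so the toe is probably at the stop. Check with a picture.

>>> send_rows(commands="0 0 -0.05 0 0;0 0 0 0 0;0 0 0 0 0")

```text
t: 11.47
tcp_pos: [0.5348, -0.0182, 0.0725]
tool_rot: [0.994, -0.111, 0.004, 0.003]
force: [-2.2, -11.7, 17.9]
finger_gap: 0.002
gripper_force: 8.8
```

```bash
python3 - <<'E'
from geo import *
s=readout.sense();print(J(s['tcp_pos']),s['force'],s['force'][:2]@X)
snap('top','top6.png');snap('scene','sc6.png')
a=cv2.imread('pics/top6.png')[140:220,160:290];b=cv2.imread('pics/sc6.png')[170:270,200:360]
r=lambda i:cv2.resize(i,(480,300),interpolation=cv2.INTER_CUBIC)
cv2.imwrite('pics/c6.png',np.vstack([r(a),r(b)]))
E
```

```text
[-0.02453391 -0.00150087] [ -2.19030448 -11.72618465  17.93182992] -11.918564025738409
```

View pics/c6.png

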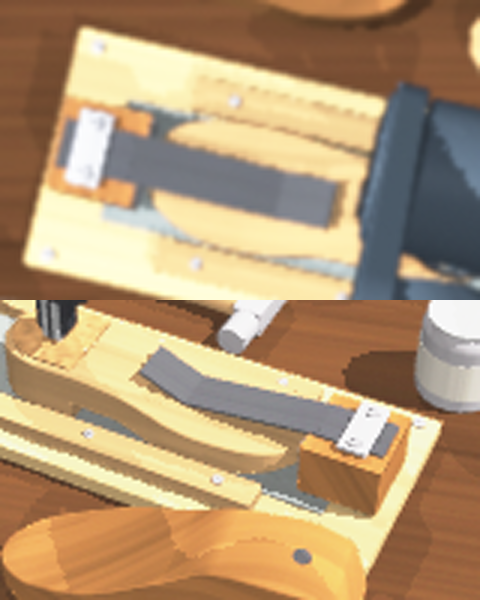

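The toe edges sit about 63 mm on from the last picture, which puts the toe at about 0.185, at the stop block. The leaf lies flat on the sole. I'll give it a small extra push to confirm.

>>> send_rows(commands="0 0 -0.05 0 0;0 0 -0.05 0 0;0 0 -0.05 0 0;0 0 0 0 0;0 0 0 0 0")

```text
t: 11.98
tcp_pos: [0.5355, -0.0152, 0.0725]
tool_rot: [0.994, -0.111, 0.004, 0.003]
force: [-3.3, -11.3, 18.3]
finger_gap: -0.0
gripper_force: 8.8
```

```bash
python3 - <<'E'
from geo import *
s=readout.sense();print(J(s['tcp_pos']),s['force'],s['force'][:2]@X)
snap('top','top7.png')
a=[cv2.imread(f'pics/top{i}.png')[140:220,160:245] for i in (6,7)]
g=[np.float32(cv2.cvtColor(i,6)) for i in a]
print('toe region change',np.abs(g[0]-g[1]).max(), np.abs(g[0]-g[1]).mean())
# sole edge (wood/bed) forward of leaf: expected toe at jig 0.185, 0.040 high
for p in [.185,.17]:
  for y in (0,.03,-.03):
    w=o+X*p+Y*y; print(p,y,((proj('top7.png',[*w,.04])-[160,140])*3.7).round())
cv2.imwrite('pics/c7.png',cv2.resize(a[1],None,fx=7,fy=7,interpolation=cv2.INTER_CUBIC))
E
```

```text
[-0.02142625 -0.00150825] [ -3.27304734 -11.25976157  18.28284546] -11.707174790118296
toe region change 13.0 0.2672059
0.185 0 [144. 162.]
0.185 0.03 [134. 204.]
0.185 -0.03 [154. 120.]
0.17 0 [165. 167.]
0.17 0.03 [155. 209.]
0.17 -0.03 [175. 125.]
```

View pics/c7.png

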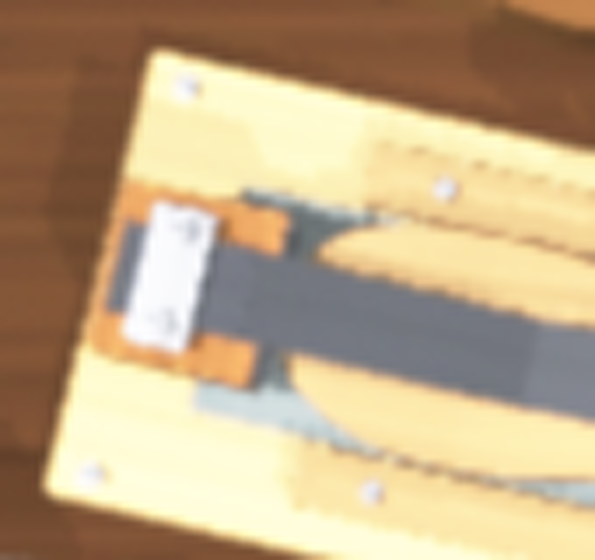

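The hand slid 3 mm but the sole image didn't move, so the toe is firmly against the stop. Lift straight off.

>>> send_rows(commands="0 0 0 -0.03 0;0 0 0 -0.04 0;0 0 0 -0.05 0;0 0 0 -0.1 0;0 0 0 -0.2 0;0 0 0 -0.5 0;0 0 0 -1 0;0 0 0 -1 0;0 0 0 -1 0;0 0 0 -1 0;0 0 0 -1 0;0 0 0 0 0;0 0 0 0 0;0 0 0 0 0")

```text
t: 13.2
tcp_pos: [0.5318, -0.0111, 0.1876]
tool_rot: [0.994, -0.113, -0.001, -0.0]
force: [-0.2, 0.2, -0.9]
finger_gap: 0.003
gripper_force: 0.0
```

```bash
python3 - <<'E'
from geo import *
s=readout.sense();print(s['tcp_pos'],s['force'])
snap('top','top8.png');snap('scene','sc8.png')
g=[np.float32(cv2.imread(f'pics/top{i}.png',0)[140:220,160:245]) for i in (7,8)]
print(np.abs(g[0]-g[1]).mean(),cv2.phaseCorrelate(g[0][20:60,40:],g[1][20:60,40:]))
b=cv2.imread('pics/sc8.png')[90:270,80:370];cv2.imwrite('pics/c8.png',cv2.resize(b,None,fx=2.7,fy=2.7,interpolation=cv2.INTER_CUBIC))
E
```

```text
[ 0.53176387 -0.01105865  0.18760005] [-0.23373322  0.16520234 -0.86198522]
3.9769118 ((0.4979530905609444, -0.013815612378394349), 1.0028945393032498)
```

View pics/c8.png

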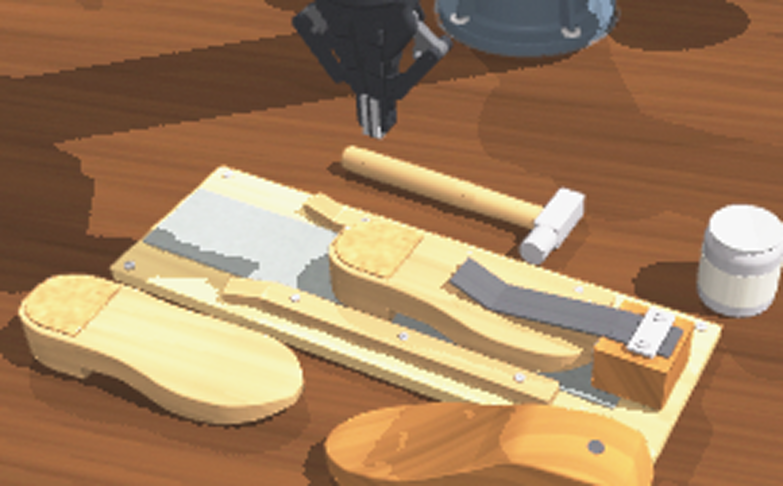

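The hand is clear, the sole lies flat under the spring and nothing else has moved. I'll check the final position by matching the pad between the first and last top pictures.

```bash
python3 - <<'E'
from geo import *
a=cv2.imread('pics/top2.png',0);b=cv2.imread('pics/top8.png',0)
S=8;L=lambda i:cv2.resize(cv2.imread(f'pics/top{i}.png'),None,fx=S,fy=S,interpolation=cv2.INTER_CUBIC)
A,B=L(2),L(8)
# heel half, template around pad
u0,v0,u1,v1=300,192,360,234
m=cv2.matchTemplate(B,A[v0*S:v1*S,u0*S:u1*S],cv2.TM_CCOEFF_NORMED);_,q,_,l=cv2.minMaxLoc(m)
n=np.array(l)/S; print(q,n-[u0,v0])
c0=np.array([330,213.]);p0=ray('top2.png',*c0,.062);p1=ray('top8.png',*(c0+n-[u0,v0]),.062)
print('travel',J(p1)-J(p0))
g=B[int(150*S):int(235*S):1, int(180*S):int(290*S)]
cv2.imwrite('pics/c9.png',cv2.resize(g,(780,600)))
E
```

```text
0.521763026714325 [-125.875  148.25 ]
travel [0.22436793 0.42093422]
```

View pics/c9.png

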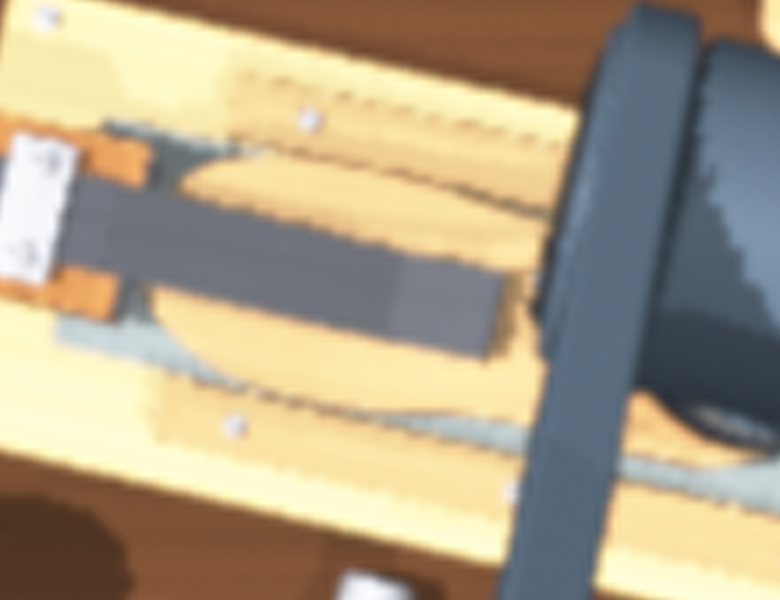

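The arm still hides the heel from the top camera, so I'll rectify the scene views (pad plane) into the jig frame and match the pad there.

```bash
python3 - <<'E'
from geo import *
def rect(f,z,x0,x1,y0,y1,s=2000):
    xs,ys=np.meshgrid(np.arange(x0,x1,1/s),np.arange(y0,y1,1/s))
    d=np.load('pics/'+f+'.npz')
    w=np.stack([o[0]+X[0]*xs+Y[0]*ys,o[1]+X[1]*xs+Y[1]*ys,0*xs+z],-1)-d['e']
    c=w@d['R']@d['K'].T
    return cv2.remap(cv2.imread('pics/'+f),np.float32(c[...,0]/c[...,2]),np.float32(c[...,1]/c[...,2]),cv2.INTER_CUBIC)
s0=cams.snapshot('scene');R=Rotation.from_quat(s0['rotation']).as_matrix() if np.size(s0['rotation'])==4 else s0['rotation']
for f in('sc1.png','sc8.png'): np.savez('pics/'+f+'.npz',K=s0['intrinsics'],e=s0['eye'],R=R)
T=rect('sc1.png',.064,-.22,-.12,-.04,.04);B=rect('sc8.png',.064,-.12,.08,-.06,.06)
m=cv2.matchTemplate(B,T,cv2.TM_CCOEFF_NORMED);_,q,_,l=cv2.minMaxLoc(m)
print(q,'travel',(-.12+l[0]/2000+.22),'dy',(-.06+l[1]/2000+.04))
C=lambda u,v:J(ray('sc8.png',u/2.7+80-.3,v/2.7+90-.3,.064))
print('pad front corners',C(425,222),C(373,278))
# toe edge shift between pics 7 and 8 along top image row just beneath leaf
for r in (186,188,190,192):
  r2=[cv2.imread(f'pics/top{i}.png')[r,196:214,0].tolist() for i in(7,8)];print(r2)
E
```

```text
0.524124264717102 travel 0.153 dy -0.0014999999999999944
pad front corners [-0.00453418  0.04614853] [-0.00800025 -0.03730832]
[[129, 129, 129, 129, 128, 128, 128, 129, 129, 129, 128, 128, 128, 127, 128, 127, 126, 126], [124, 124, 124, 124, 123, 123, 124, 125, 124, 124, 124, 124, 123, 123, 123, 123, 122, 122]]
[[128, 128, 127, 129, 129, 130, 130, 130, 129, 130, 129, 129, 130, 129, 129, 129, 129, 128], [123, 123, 124, 124, 125, 125, 125, 125, 125, 125, 125, 125, 125, 124, 124, 124, 125, 124]]
[[122, 116, 115, 119, 117, 124, 135, 134, 133, 132, 131, 130, 130, 130, 129, 129, 128, 129], [118, 112, 110, 111, 111, 119, 131, 129, 129, 127, 127, 126, 125, 125, 125, 125, 124, 124]]
[[115, 116, 125, 128, 113, 120, 152, 158, 157, 155, 151, 143, 143, 137, 138, 135, 132, 128], [111, 112, 120, 123, 106, 115, 147, 154, 152, 150, 145, 138, 138, 132, 133, 131, 128, 124]]
```

The sole travelled about 152 mm against the 151 mm needed. The toe edge hasn't moved since the push against the stop, so I'll hand in.

```bash
python3 -c "from station import sign_off;print(sign_off())"
```

```text
the job is handed in; nothing more can be done
None
```

I slid the sole under the leaf spring, pressed flat, until it stopped about where the stop is, then took the hand away and handed the job in; the other things look unmoved, and no verdict came back.

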